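Lock a soft jaw into its stand with the T-key

TASK

Take the red T-key out of the wooden block and lock the aluminium jaw down in its blue stand: pass the key's T-head down through the jaw's slot and on through the slot of the brass plate beneath it (feel for where that slot is), then give the key a quarter turn so that its head lies crosswise under the plate, and let go with its collar down on the jaw. Leave the yellow pin, spare jaw, oil bottle and red tin where they are.

Things in the scene. Friction and masses are not known exactly. Their poses are not given: they have to be found in the camera images.
- key_grip (a point): Centre of the flat red handle of the T-key (steel, about 0.35 kg, 116 mm tall, upright, hanging by its collar in a pocket of the block). Handle 64 mm along x, 14 mm thick along y, 34 mm tall along z (up); pinch it across the 14 mm. Below it a 14 mm neck, then a collar, 32 mm across, 8 mm tall, its underside 39 mm below this point, then an 11 mm round shank and the T-head.
- key_head (a point): Centre of the key's T-head: a bar 40 mm long along x (parallel to the handle), 12 mm wide along y, 12 mm tall; 93 mm straight below key_grip, 54 mm below the collar's underside. The key works the same after half a turn.
- jaw_slot (a point): Aluminium jaw, 56 (x) by 140 (y) by 34 mm, 0.6 kg, loose in the stand with 2 mm play all round. Point: centre of the mouth of its through-slot, level with its top face, 80 mm above the table. Slot 18 mm wide along x, 84 mm long along y, chamfered 1.5 mm; z is up. A step 10 mm high crosses the jaw from y = 46 to 70 mm.
- stand: Fixed blue steel stand, 90 (x) by 170 (y) mm, lips 58 mm high; origin under its centre, on the table, z up. The jaw rests on it 46 mm up, over an open cavity 60 (x) by 108 (y) mm with its floor 8 mm above the table. The brass plate spans the cavity just below the jaw.
- plate_row (a point): Fixed point of the stand, over its origin, at the height of the brass plate's top (44 mm; plate 8 mm thick, rigid, fixed). NOT the plate's slot: that slot, 18 mm along x and 46 mm along y, has its centre anywhere up to 17 mm either way along the stand's y, not reported: probe with the T-head. Under the plate the head turns freely either way; collar down on the jaw, its top is 4 mm below the plate.
- block: Fixed wooden block 70 mm (x) by 200 mm (y) by 75 mm tall, origin under its centre. Two pockets, 46 mm (x) by 18 mm (y) and 65 mm deep, open in the top at y = -55 mm and +55 mm. The key hangs in one, the pin in the other; lift the key at least 62 mm straight up to clear the block.
- pin_grip (a point): Centre of the yellow handle of a plain round locating pin of the same size and handle as the key but without T-head; it stays in the block.
- spare_center (a point): Centre of a stepped steel spare jaw, 50 by 90 mm, 58 mm tall, a bystander.
- oil_center (a point): Centre of a yellow oil bottle, 56 mm in diameter, 130 mm tall, a bystander.
- tin_center (a point): Centre of a red steel tin, 94 by 154 by 56 mm with a thin carrying handle to 73 mm, a bystander.
There are look-alikes about, which are no part of the job. What is meant by the part that bears jaw_slot is not pink, and is the larger of those in its own colour. Leave any purple or white look-alike of the stand alone.

How it is judged:
By the outcome, as a careful person would: the job done as asked, in the order asked, and still so for the second after the job is handed in, with the robot touching nothing.
It also fails if it takes over 61 s, if anything falls off the work surface, if the arm or the gripper's body presses on something with over 40 N, if the wrist force passes 120 N, or if a joint passes its speed limit or range.

ROBOT

A 6-joint arm with a two-finger parallel gripper is mounted at the origin on the work surface. World frame = base frame: x ahead of the robot, y to its left, z up, the work surface at z = 0. Lengths are in m, angles in rad, forces in N, time in s.
With the tool pointing down it reaches from about 0.35 to 0.975 m from the base axis. Payload 4.9 kg.
Tool frame: the origin (TCP) lies on the centre line of the jaws, within the pads' length; the fingertips stand 14 mm ahead of it and the grasp point (between the pads) lies 5 mm behind it (manip.nose_length is the distance from the TCP to the fingertips, in m); z points along the fingers, y is the line along which they close (so a half turn about z gives the same grasp; the last joint's range is limited). The gripper opens to 85 mm and grips with 20 to 120 N. Pads are 22 mm wide; open, the fingers measure 114 mm over their backs; the gripper's body (76 mm by 85 mm) begins 54 mm behind the grasp point. The pads swing forward as they close: fully open they stand 13 mm farther back than shut.
Start: joints at [-1.338, 0.053, 1.613, -0, 1.476, -0.119], TCP at [0.215, -0.587, 0.21] pointing down, gripper open.
Joint ranges: [-3.01, 3.01], [-1.01, 2.22], [0.06, 2.58], [-1.02, 4.17], [0.09, 2.62], [-3.14, 3.14]. Speed limits (rad/s): [2.57, 2.57, 3.14, 3.14, 3.14, 3.14].

INTERFACE

Orientations are given as a unit quaternion [w, x, y, z].
In Python, from plant import manip, imaging gives the robot as it stands.
- The arm moves only by the tool play_rows, never from a script. Its argument "commands" is a list of rows, each a list of 6 numbers: the shift along the tool's x, y, z in mm, then the turn, a rotation vector about the tool's x, y, z in degrees. A call has 1 to 5 rows; each row shifts and turns the commanded pose from where the row before left it, along the tool's axes as they then stand; what a row does not reach is not made up. A row lasts 1/12 s, in which the tool goes at most 41.7 mm and 7.16 degrees, less where a joint would pass 70% of its speed; a pose out of reach is approached as far as the arm can. A call is refused whole if a number of a shift passes 41.7 or a number of a turn 7.16, either way. A call with a gripper value outside its range is refused whole. "hand" is the finger opening in mm, from 0 to 85.4, set as the call begins (left out, the last holds). The fingers move at their own pace and stop on an object; the grip force is fixed at half the most. Time passes only in rows, so rows that do not move let the fingers close. It gives the time, the measured TCP pose, the force, the opening and the grip force at its end, in the units of the state.
- manip.state(): the state, without advancing time (a new reading comes with each control period).
- imaging.grab_frame(name): name is "side" or "top" or "wrist"; returns a dict with "image" (400x640x3 uint8, red, green, blue), "fx", "fy", "cx", "cy" (pixels), "R" (3x3) and "t" (3): a world point X has camera coordinates R X + t; the wrist camera has in their place "mount" (4x4, takes a point from camera to tool coordinates, whose origin is the TCP and whose axes are the flange's). Camera axes: x right, y down, z forward; pixel columns grow to the right and rows downward; lengths in m; the calibration is good to about 2 mm. A picture is of the moment at which its call begins: read the wrist's pose just before it. There is no depth.
- manip.job_done(): hands the job in; it is judged then, once.
The state is a dict: "time": time; "joint_pos": joint angles; "joint_vel": joint speeds; "joint_efforts": joint torques, N m; "tool_pos": TCP position; "tool_rot": TCP orientation; "contact_force": force on the tool from outside, world axes, zero at the start; "ft_torque": the same for the moment, N m; "gripper_width": opening from 0.0 (shut) to 1.0 (fully open); "grasp_force": force on a finger pad.
Only numpy, scipy, OpenCV 4.12 (cv2) and the standard library are available. Lean on these libraries where they do the work, as an engineer would, in place of code of your own. Each camera call takes 0.05 s, during which the arm holds its last target. There are 200 camera calls.

## Working session

There is one attempt and no reset: what is moved stays moved. The work goes in short steps, Python scripts to look and compute and a tool call to move; the robot and the scene stay as the last step left them, time stands still between calls to the robot, and variables do not carry over. Pictures are saved under pics/ and viewed, at most 10 in all, crops included, and the job is handed in when it is done.

Besides the shell and the picture viewer there is one more tool, called as name(argument=value, ...), one argument or row to a line, values as JSON. play_rows: Moves the arm, as the interface text tells. Its arguments: {"type":"object","properties":{"commands":{"type":"array","items":{"type":"array","items":{"type":"number"}}},"hand":{"type":"number"}},"required":["commands"]}

```bash
mkdir -p pics
cat > h.py <<'E'
import numpy as np,cv2
from plant import manip,imaging
from scipy.spatial.transform import Rotation as Ro
def Rq(q): return Ro.from_quat([q[1],q[2],q[3],q[0]]).as_matrix()
def cam(name):
    s=manip.state(); f=imaging.grab_frame(name)
    K=np.array([[f['fx'],0,f['cx']],[0,f['fy'],f['cy']],[0,0,1]])
    if 'mount' in f:
        T=np.eye(4);T[:3,:3]=Rq(s['tool_rot']);T[:3,3]=s['tool_pos']
        M=T@np.array(f['mount']);R=M[:3,:3].T;t=-R@M[:3,3]
    else: R=np.array(f['R']);t=np.array(f['t'])
    return np.array(f['image']),K,R,t
def save(name,fn):
    im,K,R,t=cam(name);cv2.imwrite('pics/'+fn+'.png',im[:,:,::-1]);np.savez('pics/'+fn+'.npz',im=im,K=K,R=R,t=t);return im,K,R,t
def load(fn):
    d=np.load('pics/'+fn+'.npz');return d['im'],d['K'],d['R'],d['t']
def ray(c,uv):
    _,K,R,t=c;d=R.T@np.linalg.inv(K)@np.array([uv[0],uv[1],1.]);return -R.T@t,d
def onz(c,uv,z):
    o,d=ray(c,uv);return o+d*(z-o[2])/d[2]
def tri(c1,u1,c2,u2):
    o1,d1=ray(c1,u1);o2,d2=ray(c2,u2);d1/=np.linalg.norm(d1);d2/=np.linalg.norm(d2)
    s=np.linalg.lstsq(np.c_[d1,-d2],o2-o1,rcond=None)[0];a=o1+s[0]*d1;b=o2+s[1]*d2
    return (a+b)/2,np.linalg.norm(a-b)
def proj(c,X):
    _,K,R,t=c;p=K@(R@np.array(X)+t);return p[:2]/p[2]
E
python3 - <<'E'
from h import *
for n in('top','side'):
    c=save(n,n+'0');print(n,-c[2].T@c[3],c[1][0,0])
print(manip.state())
E
```

```text
top [0.17168734 0.09987085 1.55039506] 481.03063437699194
side [-0.21405704  0.90459281  0.89869271] 517.4351502339684
{'time': 0.1, 'joint_pos': array([-1.33798008e+00,  5.33250389e-02,  1.61418974e+00,  3.02801134e-06,
        1.47603495e+00, -1.18992413e-01]), 'joint_vel': array([-0.00035773, -0.00129548, -0.00203988, -0.00066982, -0.0009952 ,
       -0.00134639]), 'joint_efforts': array([-6.83436087e-05, -3.94900882e+01, -3.71364176e+01, -8.09529502e-05,
        3.93361013e-03,  3.97161301e-06]), 'tool_pos': array([ 0.215232  , -0.58610005,  0.20834508]), 'tool_rot': array([-9.77038348e-04,  9.84568239e-01,  1.74998359e-01, -5.41557226e-05]), 'contact_force': array([-0.75304032, -1.11276342,  0.35550873]), 'ft_torque': array([-0.01123453,  0.02129408, -0.05208242]), 'grasp_force': 0.0, 'gripper_width': 1.001386113824942}
```

View pics/top0.png

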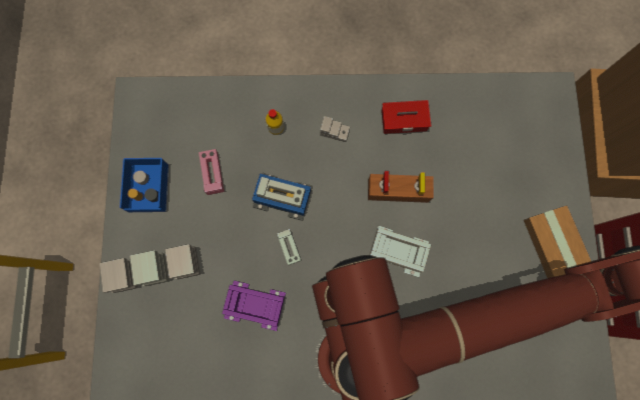

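View pics/side0.png

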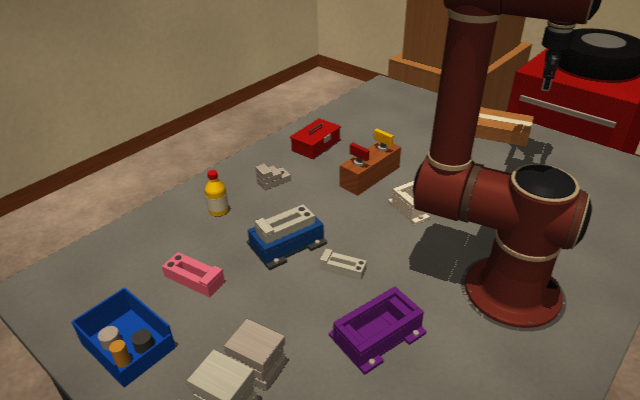

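The top view shows the blue stand with its jaw at (281,193). The wooden block is at (402,187), with the red key at (386,182) and the yellow pin at (422,182). The side view has the key at (360,152) and the jaw at (286,223).

Run:
```python
from h import *
T=load('top0');S=load('side0')
def blob(c,lo,hi,roi):
    h=cv2.cvtColor(c[0],cv2.COLOR_RGB2HSV);m=cv2.inRange(h,lo,hi)
    if lo[0]==0 and hi[0]<9: m|=cv2.inRange(h,(172,lo[1],lo[2]),(180,255,255))
    k=np.zeros_like(m);x0,y0,x1,y1=roi;k[y0:y1,x0:x1]=m[y0:y1,x0:x1]
    n,l,st,ce=cv2.connectedComponentsWithStats(k);i=1+np.argmax(st[1:,4])
    p=np.argwhere(l==i)[:,::-1].astype(np.float32);r=cv2.minAreaRect(p)
    return ce[i],st[i],cv2.boxPoints(r)
for nm,lo,hi,rt,rs in [('key',(0,160,70),(6,255,255),(375,165,398,200),(345,140,372,165)),
  ('pin',(20,150,100),(35,255,255),(410,165,435,200),(370,125,398,150)),
  ('stand',(100,120,40),(125,255,255),(245,165,320,220),(240,200,330,270)),
  ('block',(5,100,60),(18,255,255),(360,165,440,210),(335,135,405,195))]:
    a=blob(T,lo,hi,rt);b=blob(S,lo,hi,rs);print(nm,a[0],a[1],b[0],b[1]);X,e=tri(T,a[0],S,b[0]);print('  tri',X.round(4),round(e,4))
    z={'key':.125,'pin':.125,'stand':.058,'block':.075}[nm]
    print('  topbox',[onz(T,p,z)[:2].round(3).tolist() for p in a[2]],onz(T,a[0],z).round(4))
cv2.imwrite('pics/c.png',np.hstack([cv2.resize(T[0][160:225,240:330,::-1],(400,289),interpolation=3),cv2.resize(T[0][160:225,360:450,::-1],(400,289),interpolation=3)]))
```

```text
key [385.9375  180.90625] [384 171   5  21  96] [359.12663755 151.40611354] [350 143  19  18 229]
  tri [ 0.533  -0.1111  0.1132] 0.0009
  topbox [[0.561, -0.105], [0.561, -0.117], [0.498, -0.115], [0.498, -0.102]] [ 0.5296 -0.1096  0.125 ]
pin [422.02970297 182.1980198 ] [420 172   5  21 101] [383.16  135.216] [375 129  18  16 125]
  tri [ 0.5265 -0.2205  0.1193] 0.0019
  topbox [[0.557, -0.215], [0.556, -0.227], [0.494, -0.224], [0.494, -0.212]] [ 0.5243 -0.2197  0.125 ]
stand [283.10108303 197.83754513] [253 174  57  41 554] [285.4853257  241.64352183] [ 248  218   75   45 1397]
  tri [0.5108 0.2162 0.0059] 0.0113
  topbox [[0.485, 0.308], [0.577, 0.286], [0.531, 0.122], [0.44, 0.146]] [0.4948 0.2091 0.058 ]
block [400.00318725 186.40478088] [ 368  174   66   26 1255] [369.25510204 168.30397422] [ 339  141   62   54 1862]
  tri [ 0.5362 -0.1696  0.0237] 0.0004
  topbox [[0.494, -0.056], [0.569, -0.062], [0.557, -0.27], [0.482, -0.262]] [ 0.5238 -0.1606  0.075 ]
```

View pics/c.png

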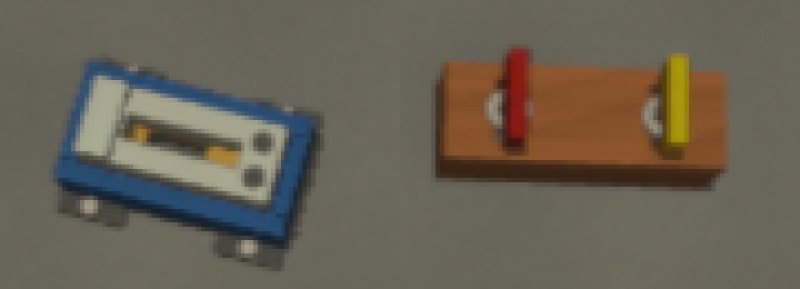

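Both slot ends of the brass plate show through the jaw in the crop, at (150,132) and (208,152). The step is at the image left (world +y). I'll move above the key and look from close by.

play_rows(
  commands=[
    [30.5,-22.5,-3,0,0,0],
    [30.5,-22.5,-3,0,0,0],
    [30.5,-22.5,-3,0,0,0],
    [30.5,-22.5,-3,0,0,0],
    [30.5,-22.5,-3,0,0,0],
  ],
)

```text
time: 0.52
tool_pos: [0.3202, -0.4267, 0.224]
tool_rot: [-0.0, 0.985, 0.175, -0.0]
contact_force: [1.4, -0.5, 0.3]
gripper_width: 1.002
grasp_force: 0.0
```

play_rows(
  commands=[
    [30.5,-22.5,-3,0,0,0],
    [30.5,-22.5,-3,0,0,0],
    [30.5,-22.5,-3,0,0,0],
    [30.5,-22.5,-3,0,0,0],
    [30.5,-22.5,-3,0,0,0],
  ],
)

```text
time: 0.93
tool_pos: [0.4246, -0.2685, 0.2392]
tool_rot: [-0.0, 0.985, 0.175, -0.0]
contact_force: [1.1, -0.5, -0.2]
gripper_width: 1.001
grasp_force: 0.0
```

play_rows(
  commands=[
    [30.5,-22.5,0,0,0,0],
    [30.5,-22.5,0,0,0,0],
    [30.5,-22.5,0,0,0,0],
    [30.5,-22.5,0,0,0,0],
    [30.5,-22.5,0,0,0,0],
  ],
)

```text
time: 1.35
tool_pos: [0.529, -0.1103, 0.2391]
tool_rot: [-0.0, 0.985, 0.175, -0.0]
contact_force: [1.1, 0.2, 0.4]
gripper_width: 1.004
grasp_force: 0.0
```

play_rows(
  commands=[
    [0,0,0,0,0,5.9],
    [0,0,0,0,0,5.9],
    [0,0,0,0,0,5.9],
    [0,0,0,0,0,5.9],
    [0,0,0,0,0,0],
  ],
)

```text
time: 1.77
tool_pos: [0.5283, -0.1119, 0.2388]
tool_rot: [-0.0, 1.0, -0.031, -0.001]
contact_force: [0.5, 0.2, 0.3]
gripper_width: 1.0
grasp_force: 0.0
```

Run:
```python
from h import *
s=manip.state();print(s['time'],s['tool_pos'],s['joint_pos'],Rq(s['tool_rot']).round(3).tolist())
c=save('wrist','w1');print(-c[2].T@c[3],c[2].tolist())
print(proj(c,[.53,-.111,.13]))
```

```text
1.7667 [ 0.52828391 -0.11191303  0.23884263] [-3.46578059e-01 -1.66528811e-01  1.77459436e+00 -3.50849734e-05
  1.53466641e+00  1.28551639e+00] [[0.998, -0.061, -0.001], [-0.061, -0.998, 0.0], [-0.001, -0.0, -1.0]]
[ 0.6018347  -0.11692451  0.40411305] [[-0.0620250576628427, -0.9980745072762086, -0.00041248911918160663], [-0.9565617962525974, 0.059327298432018026, 0.28542915340021174], [-0.2848550897771082, 0.018098331031083516, -0.9583997225802834]]
[315.91713921 193.42710674]
```

View pics/w1.png

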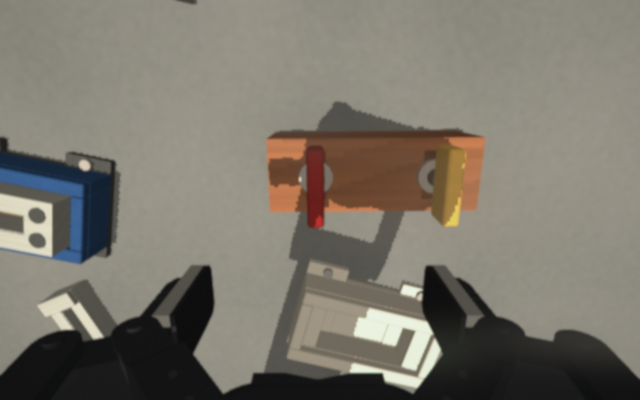

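The wrist view shows the key handle at (316,187) running straight up the image, the collar behind it, the pin at (450,185), and the stand on the left.

Run:
```python
from h import *
W=load('w1');T=load('top0')
h=cv2.cvtColor(W[0],cv2.COLOR_RGB2HSV);m=cv2.inRange(h,(0,170,50),(5,255,255))|cv2.inRange(h,(172,170,50),(180,255,255))
m[:,:295]=0;m[:,335:]=0;m[:140]=0;m[235:]=0
n,l,st,ce=cv2.connectedComponentsWithStats(m);i=1+np.argmax(st[1:,4]);print(st[i],ce[i])
p=np.argwhere(l==i)[:,::-1].astype(np.float32);b=cv2.boxPoints(cv2.minAreaRect(p));print(b)
for q in b: print(onz(W,q,.131))
for y in (155,180,205,220):
    r=p[p[:,1]==y][:,0];print(y,r.min(),r.max(),onz(W,((r.min()+r.max())/2,y),.131))
X,e=tri(W,ce[i],T,(385.94,180.9));print(X,e)
```

```text
[307 157  17  70 968] [315.1053719 193.2231405]
[[307. 157.]
 [323. 157.]
 [323. 226.]
 [307. 226.]]
[ 0.55964164 -0.10600125  0.131     ]
[ 0.55887762 -0.11830835  0.131     ]
[ 0.50249066 -0.11504936  0.131     ]
[ 0.50329853 -0.10201798  0.131     ]Traceback (most recent call last):
  File "<stdin>", line 9, in <module>
    return umr_minimum(a, axis, None, out, keepdims, initial, where)
ValueError: zero-size array to reduction operation minimum which has no identity
```

play_rows(
  commands=[
    [2,-1.2,30,0,0,0],
    [0,0,30,0,0,0],
    [0,0,30,0,0,0],
    [0,0,25,0,0,0],
    [0,0,15,0,0,0],
  ],
)

```text
time: 2.23
tool_pos: [0.5284, -0.1105, 0.1056]
tool_rot: [-0.001, 1.0, -0.029, -0.003]
contact_force: [-0.8, -0.0, 0.6]
gripper_width: 0.999
grasp_force: 0.0
```

play_rows(
  commands=[
    [0,0,0,0,0,0],
    [0,0,0,0,0,0],
    [0,0,0,0,0,0],
    [0,0,0,0,0,0],
    [0,0,0,0,0,0],
  ],
  hand=5,
)

```text
time: 2.65
tool_pos: [0.5318, -0.1116, 0.1115]
tool_rot: [0.001, 1.0, -0.03, 0.002]
contact_force: [-0.2, 0.5, -0.3]
gripper_width: 0.3
grasp_force: 0.0
```

play_rows(
  commands=[
    [0,0,0,0,0,0],
    [0,0,0,0,0,0],
    [0,0,0,0,0,0],
    [0,0,0,0,0,0],
    [0,0,0,0,0,0],
  ],
)

```text
time: 3.07
tool_pos: [0.5306, -0.1111, 0.1095]
tool_rot: [0.0, 1.0, -0.03, 0.0]
contact_force: [-0.4, 0.1, -0.7]
gripper_width: 0.062
grasp_force: 0.0
```

Run:
```python
from h import *
c=save('wrist','w2');print(manip.state()['gripper_width'],manip.state()['grasp_force'])
a=save('side','s2')
cv2.imwrite('pics/c2.png',np.hstack([c[0][100:400,120:520,::-1],cv2.resize(a[0][90:240,300:500,::-1],(400,300),interpolation=3)]))
```

```text
0.057263909620423076 0.0
```

View pics/c2.png

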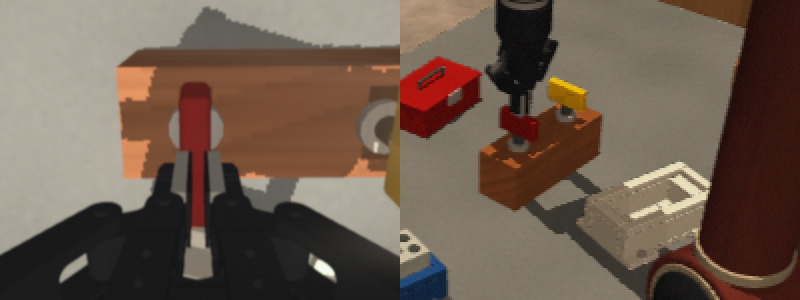

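Run:
```python
from h import *
c=load('w2');a=load('side0');a=load('s2')
s=manip.state();print(manip.nose_length,s['tool_pos'],s['gripper_width'])
for nm,X in [('tcp',s['tool_pos']),('tip',s['tool_pos']-[0,0,.014]),('h-x',[.499,-.109,.131]),('h+x',[.562,-.113,.131])]: print(nm,'side crop',(proj(a,X)-[330,110])*8,'wrist crop',(proj(c,X)-[220,140])*2.0)
cv2.imwrite('pics/c3.png',np.hstack([cv2.resize(a[0][110:185,330:380,::-1],(400,600),interpolation=2),cv2.resize(c[0][140:440,220:420,::-1],(400,520),interpolation=2)[:600] if 0 else cv2.copyMakeBorder(cv2.resize(c[0][140:400,220:420,::-1],(400,520)),0,80,0,0,cv2.BORDER_CONSTANT)]))
```

```text
0.014 [ 0.53056763 -0.11115644  0.10946393] 0.060291666186854935
tcp side crop [239.41857083 342.74031774] wrist crop [193.83721412 222.94184146]
tip side crop [238.26621214 375.8982978 ] wrist crop [193.93862217 201.79970068]
h-x side crop [309.50642294 323.45035417] wrist crop [192.73233896 383.80390079]
h+x side crop [174.33667836 259.78753031] wrist crop [193.23125107 127.2045038 ]
```

View pics/c3.png

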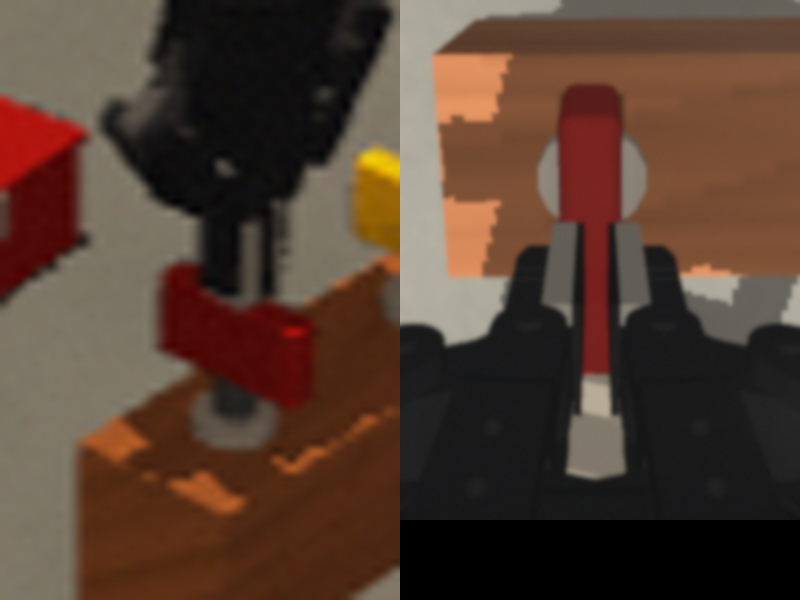

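The crops show the fingertips ending at about the top of the handle (side crop y≈300), though the given nose length predicts 376. So the fingers closed above the handle. I'll measure the true tip depth from w1, using the tip edges at (208,268) and (428,268).

Run:
```python
from h import *
W=load('w1');S=load('s2');C=load('w2')
print(W[1], imaging.grab_frame('wrist')['mount'])
def loc(c,uv,tool):
    o,d=ray(c,uv); return o,d
tp=np.array([.5283,-.1119,.2388])
for d in (-.02,-.007,0,.01,.02,.03):
    R=np.array([[.998,-.061,0],[-.061,-.998,0],[0,0,-1.]])
    for sx in(.011,-.011):
        print(d,sx,[proj(W,tp+R@np.array([sx,y,-d])).round(0).tolist() for y in(-.0425,.0425)])
# present: tips in side image at full px (330+235/8,110+300/8)
s=manip.state()['tool_pos'];R=R
for d in(-.014,0,.01,.02,.03): print(d,(proj(S,s+[0,0,d])-[330,110])*8,(proj(C,s+R@np.array([.011,0,-d]))-[220,140])*2)
```

```text
[[355.48901659   0.         317.60433915]
 [  0.         355.48901659 204.93965411]
 [  0.           0.           1.        ]] [[-7.67982952e-04 -9.58713878e-01 -2.84371430e-01  7.35376697e-02]
 [ 9.99999697e-01 -7.00672171e-04 -3.38425645e-04  4.50658199e-04]
 [ 1.25202216e-04 -2.84371604e-01  9.58714126e-01 -1.65350570e-01]
 [ 0.00000000e+00  0.00000000e+00  0.00000000e+00  1.00000000e+00]]
-0.02 0.011 [[240.0, 218.0], [394.0, 218.0]]
-0.02 -0.011 [[242.0, 255.0], [392.0, 255.0]]
-0.007 0.011 [[234.0, 226.0], [399.0, 226.0]]
-0.007 -0.011 [[237.0, 265.0], [397.0, 265.0]]
0 0.011 [[231.0, 231.0], [402.0, 231.0]]
0 -0.011 [[234.0, 271.0], [400.0, 271.0]]
0.01 0.011 [[226.0, 239.0], [407.0, 238.0]]
0.01 -0.011 [[230.0, 281.0], [404.0, 281.0]]
0.02 0.011 [[221.0, 247.0], [413.0, 247.0]]
0.02 -0.011 [[224.0, 291.0], [409.0, 291.0]]
0.03 0.011 [[214.0, 257.0], [419.0, 257.0]]
0.03 -0.011 [[219.0, 303.0], [415.0, 303.0]]
-0.014 [238.2120781  375.90111974] [193.86796534 163.45173719]
0 [239.36413162 342.74306716] [193.7593803  182.05133742]
0.01 [240.19509229 318.82661097] [193.67112088 197.16934866]
0.02 [241.03286774 294.71401371] [193.57209744 214.13113677]
0.03 [241.87754216 270.4028526 ] [193.46021294 233.29590332]
```

The images put the real fingertips about 36 mm higher than the text says: 22 mm behind the TCP when shut and 38 mm when open. I'll reopen, go about 34 mm lower and grip again.

play_rows(
  commands=[
    [0,0,0,0,0,0],
    [0,0,0,0,0,0],
    [0,0,0,0,0,0],
    [0,0,0,0,0,0],
    [0,0,0,0,0,0],
  ],
  hand=50,
)

```text
time: 3.63
tool_pos: [0.5306, -0.1112, 0.1095]
tool_rot: [0.0, 1.0, -0.03, -0.0]
contact_force: [-0.1, 0.2, -0.0]
gripper_width: 0.591
grasp_force: 0.0
```

play_rows(
  commands=[
    [0,0,10,0,0,0],
    [0,0,10,0,0,0],
    [0,0,10,0,0,0],
    [0,0,4,0,0,0],
    [0,0,0,0,0,0],
  ],
)

```text
time: 4.05
tool_pos: [0.529, -0.1106, 0.0729]
tool_rot: [-0.001, 1.0, -0.03, -0.002]
contact_force: [0.4, 0.7, 0.5]
gripper_width: 0.586
grasp_force: 0.0
```

play_rows(
  commands=[
    [0,0,0,0,0,0],
    [0,0,0,0,0,0],
    [0,0,0,0,0,0],
    [0,0,0,0,0,0],
    [0,0,0,0,0,0],
  ],
  hand=5,
)

```text
time: 4.47
tool_pos: [0.5313, -0.1109, 0.0763]
tool_rot: [-0.0, 1.0, -0.03, 0.001]
contact_force: [1.5, 3.1, 2.1]
gripper_width: 0.154
grasp_force: 63.4
```

play_rows(
  commands=[
    [0,0,0,0,0,0],
    [0,0,0,0,0,0],
    [0,0,0,0,0,0],
    [0,0,0,0,0,0],
    [0,0,0,0,0,0],
  ],
)

```text
time: 4.88
tool_pos: [0.5313, -0.111, 0.0763]
tool_rot: [-0.0, 1.0, -0.03, 0.001]
contact_force: [0.7, 4.4, 5.7]
gripper_width: 0.153
grasp_force: 63.8
```

Gripped (64 N, about 13 mm wide). Lifting straight up.

play_rows(
  commands=[
    [0,0,-12,0,0,0],
    [0,0,-18,0,0,0],
    [0,0,-18,0,0,0],
    [0,0,-20,0,0,0],
    [0,0,-20,0,0,0],
  ],
)

```text
time: 5.3
tool_pos: [0.5291, -0.1115, 0.163]
tool_rot: [0.0, 1.0, -0.03, -0.002]
contact_force: [0.8, 0.2, -3.0]
gripper_width: 0.155
grasp_force: 62.5
```

play_rows(
  commands=[
    [0,0,-20,0,0,0],
    [0,0,-20,0,0,0],
    [0,0,0,0,0,0],
    [0,0,0,0,0,0],
    [0,0,0,0,0,0],
  ],
)

```text
time: 5.72
tool_pos: [0.5295, -0.1111, 0.2015]
tool_rot: [-0.0, 1.0, -0.03, -0.002]
contact_force: [0.2, 0.0, -3.4]
gripper_width: 0.155
grasp_force: 62.8
```

Run:
```python
from h import *
s=manip.state();print(s['time'],s['tool_pos'],s['contact_force'],s['gripper_width'])
T=save('top','t3');S=save('side','s3')
# jaw + slot, from the top view: neutral bright inside stand
for z in(.08,.044):
    for p in [(240+150/4.444,160+132/4.444),(240+208/4.444,160+152/4.444)]: print(z,onz(T,p,z))
a=T[0][160:225,240:330,::-1];b=S[0][195:270,240:330,::-1]
cv2.imwrite('pics/c4.png',np.vstack([cv2.resize(a,(405,292),interpolation=2),cv2.resize(b,(405,300),interpolation=2)]))
```

```text
5.7167 [ 0.52945462 -0.11112312  0.20148323] [ 0.23572008  0.03924776 -3.41508926] 0.1551190155409838
0.08 [0.51648128 0.23693791 0.08      ]
0.08 [0.50154205 0.19595925 0.08      ]
0.044 [0.52492294 0.24029376 0.044     ]
0.044 [0.50961795 0.1983118  0.044     ]
```

View pics/c4.png

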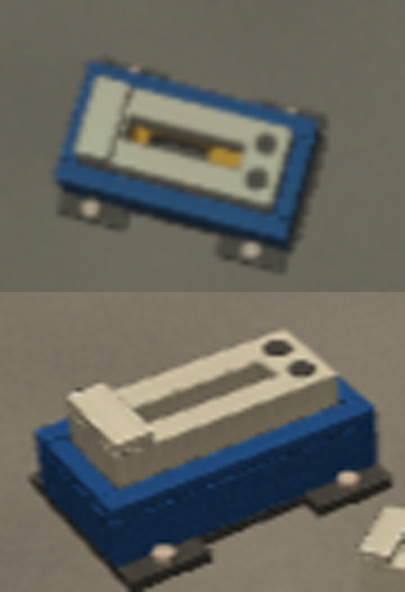

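The crops show the jaw seated in the stand, its slot mouth from about (123,125) to (243,160) in the top crop. Brass is visible at both ends of the slot, so the plate's slot looks to be about 6 mm toward the step. I'll move near it, rotate, and look with the wrist camera.

play_rows(
  commands=[
    [-5.5,-30.5,0,0,0,0],
    [-5.5,-30.5,0,0,0,0],
    [-5.5,-30.5,0,0,0,0],
    [-5.5,-30.5,0,0,0,0],
    [-5.5,-30.5,0,0,0,0],
  ],
)

```text
time: 6.23
tool_pos: [0.511, 0.0439, 0.2016]
tool_rot: [0.0, 1.0, -0.03, -0.001]
contact_force: [0.2, -0.6, -2.9]
gripper_width: 0.155
grasp_force: 62.6
```

play_rows(
  commands=[
    [-5.5,-30.5,0,0,0,0],
    [-5.5,-30.5,0,0,0,0],
    [-5.5,-30.5,0,0,0,0],
    [-5.5,-30.5,0,0,0,0],
    [0,0,0,0,0,-6.5],
  ],
)

```text
time: 6.65
tool_pos: [0.4957, 0.1702, 0.2016]
tool_rot: [-0.001, 1.0, 0.03, -0.002]
contact_force: [0.2, -1.0, -2.7]
gripper_width: 0.156
grasp_force: 63.1
```

play_rows(
  commands=[
    [0,0,0,0,0,-6.5],
    [0,0,0,0,0,-6.5],
    [0,0,0,0,0,-6.5],
    [0,0,0,0,0,-6.5],
    [0,0,0,0,0,-6.5],
  ],
)

```text
time: 7.07
tool_pos: [0.4968, 0.1656, 0.2015]
tool_rot: [-0.0, 0.951, 0.308, -0.002]
contact_force: [-0.6, 0.5, -3.6]
gripper_width: 0.154
grasp_force: 63.1
```

play_rows(
  commands=[
    [0,0,0,0,0,-6.5],
    [0,0,0,0,0,-6.5],
    [0,0,0,0,0,-6.5],
    [0,0,0,0,0,-6.5],
    [0,0,0,0,0,-6.5],
  ],
)

```text
time: 7.48
tool_pos: [0.4968, 0.1656, 0.2015]
tool_rot: [-0.001, 0.827, 0.562, -0.002]
contact_force: [0.0, -1.3, -3.5]
gripper_width: 0.147
grasp_force: 63.1
```

play_rows(
  commands=[
    [0,0,0,0,0,-6.3],
    [0,0,0,0,0,0],
    [0,0,0,0,0,0],
    [0,0,0,0,0,0],
  ],
)

```text
time: 7.82
tool_pos: [0.4972, 0.1657, 0.2025]
tool_rot: [-0.0, 0.797, 0.603, -0.001]
contact_force: [-0.1, 0.3, -2.8]
gripper_width: 0.157
grasp_force: 63.1
```

Run:
```python
from h import *
s=manip.state();print(s['time'],s['tool_pos'],s['contact_force'],s['joint_pos'],np.degrees(np.arctan2(*Rq(s['tool_rot'])[[1,0],0])))
W=save('wrist','w5')
for X in([.509,.215,.08],[.5173,.2193,.044]): print(proj(W,X))
```

```text
7.8167 [0.49722594 0.16572076 0.20249788] [-0.10702073  0.271423   -2.7785213 ] [ 1.79699521e-01 -1.85604413e-01  1.85166361e+00 -6.30795261e-05
  1.47720763e+00  4.55015397e-01] 74.22593654306564
[313.66219168 127.72191178]
[321.8163138  117.21229733]
```

View pics/w5.png

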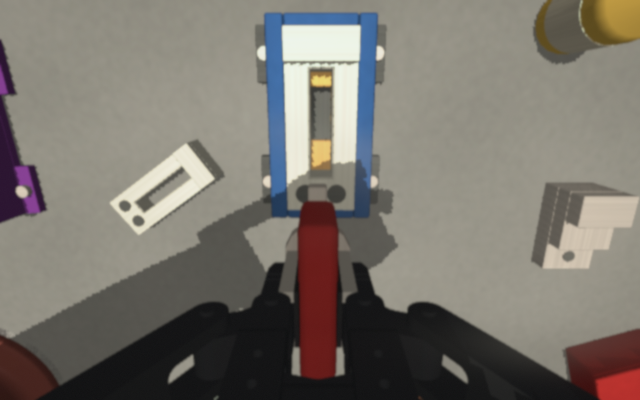

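The wrist view shows the jaw slot at columns 309–333 from row 68 down, with brass at rows 70–87 and 139–172. The hole in the plate is between rows 87 and 139. Measuring.

Run:
```python
from h import *
W=load('w5');T=load('top0')
im=W[0].astype(int)
for r in(80,100,120,140,155): print(r,[im[r,c].sum()//3 for c in range(300,345)])
print('col',[(r,*im[r,320]) for r in range(60,180,1) if r<95 or 130<r<145 or r>160])
h=cv2.cvtColor(W[0],cv2.COLOR_RGB2HSV);m=cv2.inRange(h,(100,130,40),(125,255,255))
m[:,:255]=0;m[:,390:]=0;m[220:]=0
p=np.argwhere(m)[:,::-1]
for r in (40,80,120,150,190): q=p[p[:,1]==r][:,0];print(r,q.min(),q.max())
```

```text
80 [np.int64(235), np.int64(235), np.int64(236), np.int64(236), np.int64(237), np.int64(236), np.int64(230), np.int64(209), np.int64(173), np.int64(135), np.int64(121), np.int64(145), np.int64(172), np.int64(183), np.int64(188), np.int64(190), np.int64(191), np.int64(190), np.int64(189), np.int64(188), np.int64(189), np.int64(189), np.int64(189), np.int64(189), np.int64(190), np.int64(190), np.int64(190), np.int64(189), np.int64(188), np.int64(183), np.int64(163), np.int64(132), np.int64(132), np.int64(169), np.int64(204), np.int64(226), np.int64(233), np.int64(235), np.int64(236), np.int64(237), np.int64(237), np.int64(236), np.int64(235), np.int64(233), np.int64(233)]
100 [np.int64(234), np.int64(234), np.int64(234), np.int64(235), np.int64(236), np.int64(235), np.int64(231), np.int64(214), np.int64(182), np.int64(139), np.int64(97), np.int64(68), np.int64(60), np.int64(61), np.int64(67), np.int64(81), np.int64(98), np.int64(106), np.int64(108), np.int64(109), np.int64(110), np.int64(109), np.int64(109), np.int64(108), np.int64(109), np.int64(110), np.int64(109), np.int64(108), np.
[... 5100 characters left out ...]
, np.int64(112), np.int64(72)), (168, np.int64(139), np.int64(111), np.int64(74)), (169, np.int64(126), np.int64(106), np.int64(79)), (170, np.int64(112), np.int64(102), np.int64(85)), (171, np.int64(104), np.int64(100), np.int64(88)), (172, np.int64(102), np.int64(99), np.int64(89)), (173, np.int64(101), np.int64(99), np.int64(89)), (174, np.int64(100), np.int64(98), np.int64(89)), (175, np.int64(101), np.int64(99), np.int64(89)), (176, np.int64(106), np.int64(103), np.int64(93)), (177, np.int64(114), np.int64(111), np.int64(101)), (178, np.int64(123), np.int64(120), np.int64(108)), (179, np.int64(131), np.int64(128), np.int64(115))]
40 266 375
80 267 373
120 270 371
150 271 283
190 272 285
```

```bash
cat > est.py <<'E'
from h import *
W=load('w5')
a=onz(W,(320.6,80),.08);b=onz(W,(320.4,155),.08)
d=(a-b)[:2];d/=np.linalg.norm(d);print('slot line',a,b,'yaw',np.degrees(np.arctan2(d[1],d[0])))
L,R=onz(W,(308,120),.08),onz(W,(333,120),.08);print('slot mouth width',np.linalg.norm(L-R))
print('slot ends mouth',[onz(W,(320.5,r),.08) for r in(66.5,172)])
f,n=onz(W,(320.5,86.3),.044),onz(W,(320.5,139.7),.044);print('hole',f,n,np.linalg.norm(f-n),(f+n)/2)
for z,l in((.058,((40,266,375),(80,267,373),(120,270,371))),): print('stand',[((onz(W,(x,r),z)+onz(W,(y,r),z))/2)[:2].round(4).tolist() for r,x,y in l])
c=(f+n)/2
t=((c-b)[:2]@d);tgt=b[:2]+d*t;print('target on jaw line',tgt)
s=manip.state();v=tgt-s['tool_pos'][:2];X=Rq(s['tool_rot'])
print('tool shift mm',(X.T@np.r_[v,0])*1000, X[:,2])
E
python3 est.py
```

```text
slot line [0.52396121 0.24793055 0.08      ] [0.50828225 0.19267749 0.08      ] yaw 74.15784848467051
slot mouth width 0.019714124441121993
slot ends mouth [array([0.52649699, 0.2572438 , 0.08      ]), array([0.50457691, 0.17918216, 0.08      ])]
hole [0.52320052 0.24462324 0.044     ] [0.51085421 0.20065563 0.044     ] 0.04566816925057937 [0.51702736 0.22263943 0.044     ]
stand [[0.5325, 0.278], [0.5239, 0.2491], [0.5156, 0.2181]]
target on jaw line [0.51680254 0.22270323]
tool shift mm [ 6.00972003e+01  3.23722435e+00 -3.79061556e-02] [-1.12183894e-03 -2.82863897e-04 -9.99999331e-01]
```

Run:
```python
from h import *
W=load('w5');s=manip.state();X=Rq(s['tool_rot'])
for off in(0,.002,.004):
  print(off,[proj(W,s['tool_pos']+X@np.array([off+sx*.032,0,-h])).round(1).tolist() for sx,h in((1,.0207),(1,.0547),(-1,.0547))], 'neck/collar')
print([(r,int(W[0][r,318,0])) for r in range(195,235)])
print([(r,*map(int,W[0][r,318])) for r in range(365,390)])
r=W[0][215];print([(c,int(r[c,0]),int(r[c,1])) for c in range(295,345)])
```

```text
0 [[315.1, 198.9], [314.3, 226.6], [315.0, 384.7]] neck/collar
0.002 [[315.0, 194.3], [314.3, 220.8], [315.0, 380.4]] neck/collar
0.004 [[315.0, 189.7], [314.3, 215.0], [314.9, 376.1]] neck/collar
[(195, 128), (196, 128), (197, 127), (198, 127), (199, 123), (200, 111), (201, 93), (202, 80), (203, 75), (204, 75), (205, 75), (206, 75), (207, 75), (208, 76), (209, 76), (210, 76), (211, 77), (212, 76), (213, 76), (214, 77), (215, 76), (216, 76), (217, 77), (218, 77), (219, 77), (220, 77), (221, 77), (222, 79), (223, 80), (224, 84), (225, 89), (226, 94), (227, 100), (228, 103), (229, 105), (230, 105), (231, 106), (232, 106), (233, 107), (234, 107)]
[(365, 104, 28, 26), (366, 104, 29, 26), (367, 103, 27, 25), (368, 103, 28, 25), (369, 103, 28, 25), (370, 103, 27, 25), (371, 102, 27, 25), (372, 103, 28, 26), (373, 103, 28, 25), (374, 103, 27, 25), (375, 103, 28, 25), (376, 102, 27, 26), (377, 97, 26, 24), (378, 82, 26, 24), (379, 55, 22, 22), (380, 32, 21, 21), (381, 21, 20, 21), (382, 20, 20, 21), (383, 18, 19, 19), (384, 17, 19, 19), (385, 18, 18, 19), (386, 18, 17, 19), (387, 18, 19, 19), (388, 19, 19, 19), (389, 20, 20, 22)]
[(295, 40, 61), (296, 38, 60), (297, 39, 60), (298, 40, 57), (299, 50, 47), (300, 62, 34), (301, 69, 24), (302, 72, 22), (303, 73, 22), (304, 74, 21), (305, 75, 22), (306, 76, 22), (307, 76, 22), (308, 76, 23), (309, 76, 23), (310, 77, 23), (311, 76, 23), (312, 76, 23), (313, 76, 22), (314, 76, 23), (315, 76, 22), (316, 76, 22), (317, 76, 23), (318, 76, 22), (319, 76, 23), (320, 76, 23), (321, 77, 24), (322, 76, 23), (323, 77, 24), (324, 76, 23), (325, 77, 25), (326, 77, 24), (327, 77, 25), (328, 77, 24), (329, 76, 24), (330, 76, 25), (331, 75, 25), (332, 74, 24), (333, 73, 25), (334, 70, 28), (335, 61, 38), (336, 50, 51), (337, 41, 57), (338, 41, 60), (339, 40, 60), (340, 40, 60), (341, 40, 60), (342, 40, 60), (343, 40, 60), (344, 40, 60)]
```

Target found: about 59.5 mm along tool x and 2.3 mm along tool y. I'll go over it, then descend into the jaw slot.

play_rows(
  commands=[
    [20,0.8,0,0,0,0],
    [20,0.8,0,0,0,0],
    [19.5,0.7,0,0,0,0],
    [0,0,15,0,0,0],
    [0,0,20,0,0,0],
  ],
)

```text
time: 8.28
tool_pos: [0.5178, 0.2239, 0.1706]
tool_rot: [0.001, 0.797, 0.604, 0.002]
contact_force: [-0.5, -0.6, -3.2]
gripper_width: 0.155
grasp_force: 63.1
```

play_rows(
  commands=[
    [0,0,15,0,0,0],
    [0,0,3,0,0,0],
    [0,0,0,0,0,0],
    [0,0,0,0,0,0],
  ],
)

```text
time: 8.62
tool_pos: [0.5163, 0.2225, 0.1511]
tool_rot: [0.0, 0.797, 0.604, 0.0]
contact_force: [-0.3, -0.3, -3.1]
gripper_width: 0.155
grasp_force: 62.9
```

play_rows(
  commands=[
    [0,0,3,0,0,0],
    [0,0,3,0,0,0],
    [0,0,3,0,0,0],
    [0,0,3,0,0,0],
    [0,0,0,0,0,0],
  ],
)

```text
time: 9.03
tool_pos: [0.5155, 0.2224, 0.1378]
tool_rot: [-0.0, 0.797, 0.604, -0.001]
contact_force: [-0.1, 0.7, -3.5]
gripper_width: 0.153
grasp_force: 63.0
```

play_rows(
  commands=[
    [0,0,5,0,0,0],
    [0,0,5,0,0,0],
    [0,0,5,0,0,0],
    [0,0,5,0,0,0],
    [0,0,5,0,0,0],
  ],
)

```text
time: 9.45
tool_pos: [0.5157, 0.2225, 0.1127]
tool_rot: [-0.0, 0.797, 0.604, -0.0]
contact_force: [0.1, -0.9, -2.5]
gripper_width: 0.154
grasp_force: 63.1
```

play_rows(
  commands=[
    [0,0,4,0,0,0],
    [0,0,3,0,0,0],
    [0,0,3,0,0,0],
    [0,0,3,0,0,0],
    [0,0,0,0,0,0],
  ],
)

```text
time: 9.87
tool_pos: [0.5156, 0.2224, 0.0998]
tool_rot: [-0.0, 0.797, 0.604, -0.0]
contact_force: [-1.0, -1.1, -2.7]
gripper_width: 0.156
grasp_force: 63.1
```

No contact with the head already below the plate's top, so it is in the plate slot. Continuing until the collar touches.

play_rows(
  commands=[
    [0,0,4,0,0,0],
    [0,0,4,0,0,0],
    [0,0,4,0,0,0],
    [0,0,3,0,0,0],
    [0,0,0,0,0,0],
  ],
)

```text
time: 10.28
tool_pos: [0.5152, 0.2223, 0.0843]
tool_rot: [-0.0, 0.797, 0.604, -0.001]
contact_force: [0.4, -1.1, -3.1]
gripper_width: 0.155
grasp_force: 63.1
```

play_rows(
  commands=[
    [0,0,1,0,0,0],
    [0,0,1,0,0,0],
    [0,0,0.5,0,0,0],
    [0,0,0,0,0,0],
  ],
)

```text
time: 10.62
tool_pos: [0.516, 0.2225, 0.083]
tool_rot: [0.0, 0.797, 0.604, 0.0]
contact_force: [-0.9, 0.7, -3.6]
gripper_width: 0.157
grasp_force: 63.1
```

play_rows(
  commands=[
    [0,0,0.7,0,0,0],
    [0,0,0.7,0,0,0],
    [0,0,0,0,0,0],
    [0,0,0,0,0,0],
  ],
)

```text
time: 10.95
tool_pos: [0.5159, 0.2225, 0.0816]
tool_rot: [-0.0, 0.797, 0.604, -0.0]
contact_force: [0.8, 0.2, -3.4]
gripper_width: 0.155
grasp_force: 63.1
```

Collar almost touching. Now the quarter turn.

play_rows(
  commands=[
    [0,0,0,0,0,6],
    [0,0,0,0,0,6],
    [0,0,0,0,0,6],
    [0,0,0,0,0,6],
    [0,0,0,0,0,6],
  ],
)

```text
time: 11.37
tool_pos: [0.516, 0.2225, 0.0817]
tool_rot: [0.0, 0.927, 0.375, 0.0]
contact_force: [-0.2, 0.1, -2.6]
gripper_width: 0.156
grasp_force: 63.1
```

play_rows(
  commands=[
    [0,0,0,0,0,6],
    [0,0,0,0,0,6],
    [0,0,0,0,0,6],
    [0,0,0,0,0,6],
    [0,0,0,0,0,6],
  ],
)

```text
time: 11.78
tool_pos: [0.516, 0.2225, 0.0817]
tool_rot: [-0.0, 0.992, 0.122, 0.0]
contact_force: [0.3, -0.2, -3.6]
gripper_width: 0.156
grasp_force: 63.1
```

play_rows(
  commands=[
    [0,0,0,0,0,6],
    [0,0,0,0,0,6],
    [0,0,0,0,0,6],
    [0,0,0,0,0,6],
    [0,0,0,0,0,6],
  ],
)

```text
time: 12.2
tool_pos: [0.516, 0.2225, 0.0817]
tool_rot: [-0.0, 0.99, -0.139, 0.0]
contact_force: [-0.2, -0.6, -2.2]
gripper_width: 0.155
grasp_force: 63.1
```

play_rows(
  commands=[
    [0,0,0.5,0,0,0],
    [0,0,0.5,0,0,0],
    [0,0,0,0,0,0],
    [0,0,0,0,0,0],
  ],
)

```text
time: 12.53
tool_pos: [0.5161, 0.2225, 0.0813]
tool_rot: [0.0, 0.991, -0.135, 0.0]
contact_force: [-2.2, -1.8, 2.6]
gripper_width: 0.155
grasp_force: 64.0
```

The collar is down on the jaw (about 6 N). Releasing and retreating.

play_rows(
  commands=[
    [0,0,0,0,0,0],
    [0,0,0,0,0,0],
    [0,0,0,0,0,0],
    [0,0,0,0,0,0],
    [0,0,0,0,0,0],
  ],
  hand=50,
)

```text
time: 12.95
tool_pos: [0.5161, 0.2225, 0.0806]
tool_rot: [-0.0, 0.991, -0.136, 0.0]
contact_force: [-0.1, -0.2, -0.6]
gripper_width: 0.587
grasp_force: 0.0
```

play_rows(
  commands=[
    [0,0,-10,0,0,0],
    [0,0,-20,0,0,0],
    [0,0,-30,0,0,0],
    [0,0,-30,0,0,0],
    [-20,0,-20,0,0,0],
  ],
)

```text
time: 13.37
tool_pos: [0.4996, 0.2276, 0.195]
tool_rot: [-0.001, 0.991, -0.137, 0.003]
contact_force: [0.2, 0.0, 0.3]
gripper_width: 0.585
grasp_force: 0.0
```

play_rows(
  commands=[
    [-30,0,0,0,0,0],
    [-30,0,0,0,0,0],
    [0,0,0,0,0,0],
    [0,0,0,0,0,0],
  ],
)

```text
time: 13.7
tool_pos: [0.4383, 0.2445, 0.1915]
tool_rot: [-0.0, 0.991, -0.135, 0.001]
contact_force: [-0.3, -0.8, 0.8]
gripper_width: 0.588
grasp_force: 0.0
```

Run:
```python
from h import *
s=manip.state();print(s['time'],s['tool_pos'],s['contact_force'],s['gripper_width'])
W=save('wrist','w9');S=save('side','s9')
cv2.imwrite('pics/c9.png',np.hstack([cv2.resize(W[0][:,:,::-1],(440,275)),cv2.resize(S[0][180:280,230:360,::-1],(358,275),interpolation=2)]))
```

```text
13.7 [0.43830524 0.24449161 0.19148842] [-0.30971113 -0.75228199  0.79110036] 0.5877361651260227
```

View pics/c9.png

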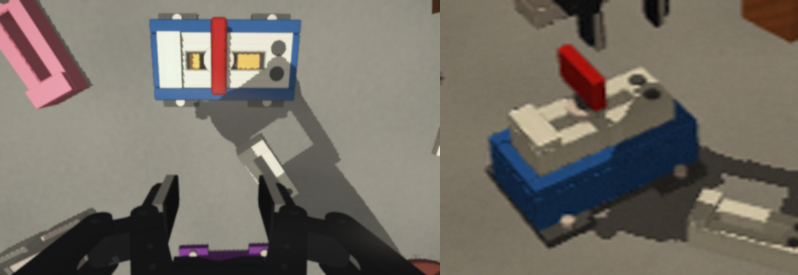

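The key stands upright with its handle crosswise over the jaw (wrist crop, handle at (218,55)), its collar is down, and the gripper is clear.

```bash
python3 -c "
from plant import manip
print(manip.job_done())"
```

```text
the job is handed in; nothing more can be done
None
```

The red T-key is through the jaw and plate slots, turned a quarter with its collar down on the jaw, and released; the job was handed in at about 14 s with no verdict shown.

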